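# Fetch the long drift from the tool drawer and stand it on the flywheel bearing

### The job

Pull open the deep drawer of the tool chest by its handle, lift the long plain drift straight up out of its well in the wooden rack, and set it down gently, standing upright in the middle of the bearing in the flywheel's hub. Shut the drawer fully again. Leave the two shorter drifts in their wells, and the small bolt standing on the flywheel as it is.

Things in the scene. Friction and masses are not known exactly. Their poses are not given: they have to be found in the camera images.
- chest: grey steel tool chest fixed to the bench, 260 deep (x) x 270 wide (y) x 185 mm high, flat top. Origin: centre of its underside on the bench. Its front faces its own -x (towards the robot, turned by up to about 12 degrees). It has one deep drawer behind the upper part of its front. A bearing ring and a small box, up to 30 mm high, lie on the rear half of its top.
- drawer (a joint): how far the chest's deep drawer is open, m: 0 shut, 0.16 fully open; it slides along the chest's own -x, level, with about 1.5 N of friction and no spring or catch. Starts shut. The rack comes clear of the chest's top for a gripper at about 0.12 or more.
- drawer_handle (a point): middle of the drawer's handle, a round steel bar 110 mm long, parallel to the chest's y axis, its centre line 35 mm out from the drawer's flat front (free gap behind it about 30 mm), 147 mm above the bench and 38 mm below the chest's top; moves with the drawer.
- rack (a point): centre of the top face of the wooden rack inside the drawer, 115 mm above the bench, 105 mm behind the handle along the chest's +x; moves with the drawer; axes as the chest's. The rack is 60 (x) x 200 (y) x 62 mm and has three round wells of 26 mm, 56 mm deep, at y = -60, 0 and +60 mm of this point. The drawer's front panel rises 54 mm above the rack's top, its inner face 58 mm in front of the well centres.
- drift_long: the long plain drift: straight steel rod 24 mm in diameter and 100 mm long with a flat top, about 0.35 kg, standing in one of the three wells (which one varies) with 44 mm showing above the rack. Origin: centre of its foot; z along the rod, up. While the drawer is shut it is inside the chest.
- drift_mushroom: short steel drift in another well: 24 mm rod, 84 mm long, with a round 32 mm head 10 mm thick on top; 28 mm shows above the rack. Origin: centre of its foot, z up.
- drift_stepped: short steel drift in the third well: 24 mm rod, 84 mm long, its top 18 mm stepped down to 14 mm; 28 mm shows above the rack. Origin: centre of its foot, z up.
- flywheel: rust-brown cast flywheel lying flat, fixed, on the bench: 220 mm across over its teeth, 24 mm thick, with a hub 86 mm across rising to 34 mm. Origin: centre of its underside; z up. An angle grinder (90 mm high), a jar (90 mm) and a bottle (170 mm) stand beyond it, at x above 0.7 m.
- bearing (a point): centre of the top of the ball bearing in the flywheel's hub: flat steel disc 52 mm across with a dark bore in the middle (solid enough to stand the drift on), 36 mm above the bench.
- bolt: small steel bolt standing on its head on the flywheel's rust-brown face, 68 mm from the flywheel's centre; 20 mm head, 39 mm high. Origin: under its head, z up. To be left as it is.
Not all that is in view belongs to the job. What is shaped like the flywheel but yellow is not meant.

How it is judged:
On the way, in this order (a step that is already met when the one before it is completed fails the run):
1. the drawer is open (by 70 mm or more) with the long drift still in its well (value of joint drawer above 0.07 m and z of drift_long in the frame of rack below -0.045 m), for 0.1 s.
2. the long drift has been lifted upright, clear of its well (z of drift_long in the frame of rack above 0.005 m and angle between drift_long's own z axis and vertical below 0.3 rad and value of joint drawer above 0.05 m), for 0.1 s.
At the end, for the whole second after the job is handed in: The long drift stands at rest, foot down and upright (within 0.06 rad), on the bearing in the flywheel's hub, its axis within 12 mm of the bearing's centre; the drawer is shut (within 8 mm); the two short drifts are still in wells of the rack (horizontal distance between drift_long and bearing below 0.012 m and z of drift_long in the frame of bearing between -0.004 and 0.004 m and angle between drift_long's own z axis and vertical below 0.06 rad and linear speed of drift_long below 0.02 m/s and value of joint drawer below 0.008 m and z of each of drift_mushroom, drift_stepped in the frame of rack below -0.045 m); the robot touches nothing.
It fails at once if a short drift is pulled 25 mm or more out of its well (z of any of drift_mushroom, drift_stepped in the frame of rack above -0.031 m).
It fails at once if the long drift is tipped over (more than 0.6 rad) (angle between drift_long's own z axis and vertical above 0.6 rad).
It fails at once if the long drift is rammed onto the flywheel (more than 80 N) (contact force between drift_long and flywheel above 80 N).
It fails at once if the long drift is dropped: it touches nothing with its foot more than 10 mm above the bearing (contact force between drift_long and anything else below 0.01 N and z of drift_long in the frame of bearing above 0.01 m and horizontal distance between drift_long and bearing below 0.06 m).
It fails at once if the bolt on the flywheel is shifted by more than 25 mm or knocked over (distance of bolt from where it was at the start of the episode above 0.025 m or angle between bolt's own z axis and vertical above 0.5 rad).
It also fails if it takes over 70 s, if anything falls off the work surface, if the arm or the gripper's body presses on something with over 40 N, if the wrist force passes 120 N, or if a joint passes its speed limit or range.

### The arm

A 6-joint arm with a two-finger parallel gripper is mounted at the origin on the work surface. World frame = base frame: x ahead of the robot, y to its left, z up, the work surface at z = 0. Lengths are in m, angles in rad, forces in N, time in s.
With the tool pointing down it reaches from about 0.4 to 0.825 m from the base axis. Payload 7 kg.
Tool frame: the origin (TCP) lies on the centre line of the jaws, within the pads' length; the fingertips stand tip_reach ahead of it and the grasp point (between the pads) is the TCP (tip_reach is the distance from the TCP to the fingertips, in m); z points along the fingers, y is the line along which they close (so a half turn about z gives the same grasp; the last joint's range is limited). The gripper opens to 88 mm and grips with 3 to 60 N. Pads are 19 mm wide; open, the fingers measure 130 mm over their backs; the gripper's body (78 mm by 193 mm) begins 47 mm behind the grasp point.
Start: joints at [-1.052, 0.359, 0.012, 0, -1.224, -0.288], TCP at [0.154, -0.657, 0.246] pointing down, gripper open.
Joint ranges: [-3.07, 3.07], [-1.43, 2.12], [-1.02, 1.25], [-3.03, 1.67], [-3.05, -0], [-3.03, 3.03]. Speed limits (rad/s): [2.39, 2.39, 3.01, 3.14, 3.14, 3.14].

### API

Orientations are given as [roll, pitch, yaw] about the fixed x, y, z axes, in that order (R = Rz(yaw) Ry(pitch) Rx(roll)).
In Python, from station import get_state, grab_frame, calibration, job_done, find_in, mark_of, tip_reach gives the robot as it stands.
- The arm moves only by the shell command python3 -m handwheel 'ROWS' [OPENING] [FORCE]. ROWS is JSON, a list of rows, each an object with "delta_pos": the shift along the world's x, y, z in units of 30 mm (1.0 is 30 mm), a list of three; "dr": the turn, a rotation vector about the world's x, y, z in degrees, a list of three. In form: [{"delta_pos": [tx, ty, tz], "dr": [rx, ry, rz]}, ...]. A call has 1 to 10 rows; each row shifts and turns the commanded pose from where the row before left it; what a row does not reach is not made up. A row lasts 1/10 s, in which the tool goes at most 50 mm and 8.59 degrees, less where a joint would pass 70% of its speed; a pose out of reach is approached as far as the arm can. A call is refused whole if a number of a shift passes 1 or a number of a turn 8.59, either way. A call with a gripper value outside its range is refused whole. OPENING is the closure, from -1 (fully open) to 1 (shut), set as the call begins (- or left out, the last holds). The fingers move at their own pace and stop on an object; FORCE is the grip in N (left out, the last holds). Time passes only in rows, so rows that do not move let the fingers close. It gives the time, the measured TCP pose, the force, the opening and the grip force at its end, in the units of the state.
- get_state(): the state, without advancing time (a new reading comes with each control period).
- grab_frame(name): name is "scene" or "side" or "wrist"; returns the picture (400x640x3 uint8, red, green, blue); there is no depth.
- calibration(name): a dict with "fx", "fy", "cx", "cy" (pixels), "k1" (the pictures are not rectified: a ray, as slopes to the right and down, at radius r is drawn at 1 + k1 r^2 times it, then the intrinsics apply), "extrinsics" (4x4, takes a point from world to camera coordinates). Camera axes: x right, y down, z forward; pixel columns grow to the right and rows downward; lengths in m; the calibration is good to about 2 mm. A picture is of the moment at which its call begins: read the wrist's pose just before it. calibration takes no time and is no camera call; for the wrist camera it gives the pose at the moment of the call.
- job_done(): hands the job in; it is judged then, once.
Trained networks look in the newest picture that a camera, given by its name, has taken for a name from the list of things; names that differ only in an ending like _2 or _b are one class to them, and where a whole thing is asked for, a point or a joint stands for the part that bears it (a point fixed in the world has none). Each returns a list of dicts, best first, with "conf" (0 to 1); they miss things now and then, are a little off and sometimes report something else, mostly with a low value. They report only what shows in the picture. A call takes as long as a camera call. They do not tell look-alikes from the thing itself.
- find_in(camera, query): "location" ([column, row] in pixels, amid what is visible of it).
- mark_of(camera, query): "location" ([column, row] in pixels: a listed point, or the origin of a listed thing).
The state is a dict: "t": time; "q": joint angles; "qd": joint speeds; "joint_efforts": joint torques, N m; "eef_pos": TCP position; "ee_rot": TCP orientation; "force": force on the tool from outside, world axes, zero at the start; "moment": the same for the moment, N m; "width": finger opening in m; "gripper_force": force on a finger pad.
Only numpy, scipy, OpenCV 4.12 (cv2) and the standard library are available. Lean on these libraries where they do the work, as an engineer would, in place of code of your own. Each camera call takes 0.05 s, during which the arm holds its last target. There are 200 camera calls.

## Working session

There is one attempt and no reset: what is moved stays moved. The work goes in short steps, Python scripts to look and compute and a shell command to move; the robot and the scene stay as the last step left them, time stands still between calls to the robot, and variables do not carry over. Pictures are saved under pics/ and viewed, at most 10 in all, crops included, and the job is handed in when it is done.

```bash
mkdir -p pics; cat > h.py <<'E'
import numpy as np,cv2
from station import *
def ray(cam,px,cal=None):
    c=cal or calibration(cam); K=np.array([[c['fx'],0,c['cx']],[0,c['fy'],c['cy']],[0,0,1.]])
    p=cv2.undistortPoints(np.array([[px]],float),K,np.array([c['k1'],0,0,0.]))[0,0]
    E=np.array(c['extrinsics']);R=E[:3,:3];return -R.T@E[:3,3],R.T@np.array([p[0],p[1],1])
def atz(cam,px,z,cal=None):
    o,d=ray(cam,px,cal);return o+d*(z-o[2])/d[2]
def proj(cam,P,cal=None):
    c=cal or calibration(cam);E=np.array(c['extrinsics']);p=E[:3,:3]@np.array(P)+E[:3,3]
    x,y=p[:2]/p[2];s=1+c['k1']*(x*x+y*y);return np.array([c['fx']*x*s+c['cx'],c['fy']*y*s+c['cy']])
def snap(cam,n):
    f=grab_frame(cam);cv2.imwrite('pics/'+n+'.png',f[...,::-1]);return f
E
python3 - <<'E'
from h import *
print(tip_reach, get_state())
Z=dict(drawer_handle=.147,bearing=.036,flywheel=0,bolt=.024,chest=0)
a=snap('scene','s0');
for c in ['scene','side']:
    if c=='side': b=snap('side','d0')
    for q in Z:
        for m in mark_of(c,q)[:2]: print(c,q,np.round(m['location']),round(m['conf'],2),np.round(atz(c,m['location'],Z[q]),3))
cv2.imwrite('pics/both.png',cv2.resize(np.vstack([a,b]),(480*1,600))[...,::-1])
E
```

```text
0.019 {'t': 0.0, 'q': array([-1.05187949e+00,  3.59389208e-01,  1.10417207e-02, -3.23162115e-04,
       -1.22410169e+00, -2.88065144e-01]), 'qd': array([-0.00159363,  0.00141186,  0.00073623,  0.00239579,  0.00033587,
       -0.00114375]), 'joint_efforts': array([ 7.72927215e-04, -5.82726574e+01,  2.93059230e+01,  6.99738085e+00,
        6.92600326e-03, -1.44515402e-04]), 'eef_pos': array([ 0.1542806 , -0.65665519,  0.24461857]), 'ee_rot': array([ 3.13992160e+00, -1.78339190e-04, -2.91085087e+00]), 'force': array([-0.59959226,  0.13740833, -0.59173005]), 'moment': array([-0.04032045, -0.01009919,  0.00575878]), 'gripper_force': 0.0, 'width': 0.08763263323819549}
scene drawer_handle [221. 230.] 0.85 [ 0.625 -0.186  0.147]
scene bearing [424. 132.] 0.8 [0.163 0.31  0.036]
scene bearing [226. 176.] 0.67 [ 0.368 -0.245  0.036]
scene flywheel [423. 140.] 0.94 [0.158 0.311 0.   ]
scene flywheel [420. 220.] 0.93 [0.461 0.284 0.   ]
scene bolt [438. 239.] 0.49 [0.537 0.324 0.024]
side drawer_handle [390. 172.] 0.68 [ 0.625 -0.182  0.147]
side bearing [234. 231.] 0.84 [0.487 0.288 0.036]
side bearing [428. 254.] 0.68 [ 0.369 -0.26   0.036]
side flywheel [209. 320.] 0.75 [ 0.177  0.307 -0.   ]
side flywheel [235. 239.] 0.7 [ 0.491  0.291 -0.   ]
side bolt [232. 222.] 0.47 [0.544 0.305 0.024]
```

View pics/s0.png

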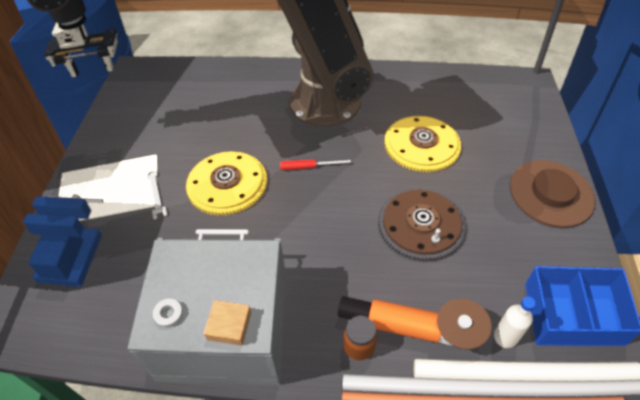

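View pics/d0.png

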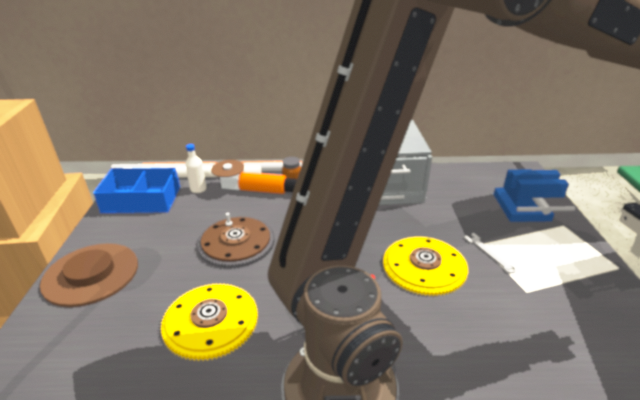

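The scene view shows three wheels with hubs: yellow (423,140), yellow (226,177) and brown (422,217) carrying the bolt at (437,237). The brown hat shape at (552,190) has no bearing, so the brown wheel with teeth, bearing and bolt fits. I'll confirm it and the chest edges in one enlarged crop.

```bash
python3 - <<'E'
from h import *
f=cv2.imread('pics/s0.png')
a=cv2.resize(f[215:305,130:290],None,fx=5,fy=5,interpolation=2)[:420]; b=cv2.resize(f[180:265,370:475],None,fx=4,fy=4,interpolation=2)[:180+160]
a=cv2.resize(f[222:252,130:290],(800,150*1),interpolation=2); v=np.zeros((150+340,800,3),np.uint8);v[:150]=a;v[150:,:420]=b
cv2.imwrite('pics/crop.png',v)
p=[atz('scene',x,.185) for x in [(152,240),(280,240)]];print(p)
print(atz('scene',(423,216.5),.036),atz('scene',(199,233),.147),atz('scene',(246,233),.147))
E
```

```text
[array([ 0.68636828, -0.31952388,  0.185     ]), array([ 0.66894757, -0.04346301,  0.185     ])]
[0.47660726 0.28696759 0.036     ] [ 0.63568346 -0.23458198  0.147     ] [ 0.6291597  -0.12812419  0.147     ]
```

View pics/crop.png

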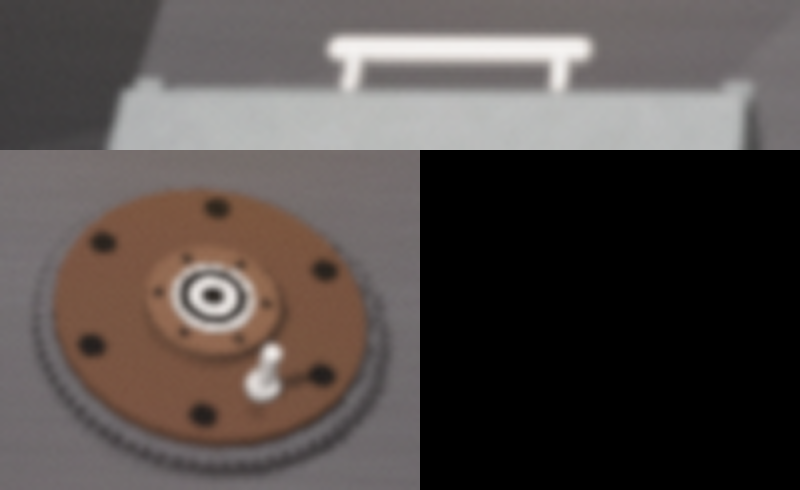

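The crop confirms the brown wheel: toothed rim, bearing centred at px (423,216), bolt standing at (436,236). The handle bar runs from px (196,232) to (248,232). Chest yaw is about 3.5°.

```bash
python3 -m handwheel '[{"delta_pos":[1,0.95,0.1],"dr":[0,0,8]},{"delta_pos":[1,0.95,0.1],"dr":[0,0,8]},{"delta_pos":[1,0.95,0.1],"dr":[0,0,8]},{"delta_pos":[1,0.95,0.1],"dr":[0,0,8]},{"delta_pos":[1,0.95,0.1],"dr":[0,0,8]},{"delta_pos":[1,0.95,0.1],"dr":[0,0,8]},{"delta_pos":[1,0.95,0.1],"dr":[0,0,8]},{"delta_pos":[1,0.95,0.1],"dr":[0,0,8]},{"delta_pos":[1,0.95,0.1],"dr":[0,0,8]},{"delta_pos":[1,0.95,0.1],"dr":[0,0,8]}]' -1 20
python3 -m handwheel '[{"delta_pos":[1,1,0],"dr":[0,0,0]},{"delta_pos":[1,1,0],"dr":[0,0,0]},{"delta_pos":[1,1,0],"dr":[0,0,0]},{"delta_pos":[1,1,0],"dr":[0,0,0]},{"delta_pos":[1,1,0],"dr":[0,0,0]},{"delta_pos":[0,0,0],"dr":[0,0,0]},{"delta_pos":[0,0,0],"dr":[0,0,0]}]'
python3 - <<'E'
from h import *
s=get_state();c=calibration('wrist');snap('wrist','w1')
print(s['eef_pos'],np.degrees(s['ee_rot']))
for m in mark_of('wrist','drawer_handle')[:2]:print(m,atz('wrist',m['location'],.147,c))
E
```

```text
t: 1.6
eef_pos: [0.4554, -0.3707, 0.2761]
ee_rot: [-3.141, -0.0, -1.509]
force: [0.3, -0.4, -0.5]
width: 0.0874
gripper_force: 0.0
t: 2.3
eef_pos: [0.6049, -0.2211, 0.2751]
ee_rot: [3.141, 0.0, -1.513]
force: [-0.6, -0.5, -0.2]
width: 0.0874
gripper_force: 0.0
[ 0.60486902 -0.22114119  0.27506458] [ 1.79953891e+02  6.46902186e-03 -8.66716221e+01]
{'location': [285.5, 236.9], 'conf': 0.59} [ 0.6333039  -0.18352255  0.147     ]
```

View pics/w1.png

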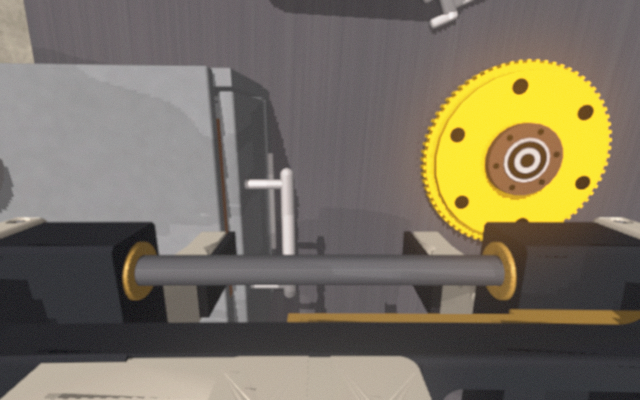

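The wrist view shows the handle bar running from about (288,172) to (290,292), partly hidden by the gripper crossbar, with the chest at left.

```bash
python3 - <<'E'
from h import *
for p in [(288,172),(290,292),(215,70),(232,290)]:print(atz('wrist',p,.147),atz('wrist',p,.185))
E
```

```text
[ 0.63222975 -0.24331096  0.147     ] [ 0.62887557 -0.25003078  0.185     ]
[ 0.62668479 -0.13015775  0.147     ] [ 0.62411564 -0.15289735  0.185     ]
[ 0.69139254 -0.32021473  0.147     ] [ 0.67966234 -0.31604684  0.185     ]
[ 0.68061075 -0.12931102  0.147     ] [ 0.67040699 -0.15217049  0.185     ]
```

```bash
python3 -m handwheel '[{"delta_pos":[0.4,0.6,-0.5],"dr":[0,0,0]},{"delta_pos":[0.4,0.57,-0.5],"dr":[0,0,0]},{"delta_pos":[0,0,-0.5],"dr":[0,0,0]},{"delta_pos":[0,0,-0.2],"dr":[0,0,0]},{"delta_pos":[0,0,0],"dr":[0,0,0]},{"delta_pos":[0,0,0],"dr":[0,0,0]}]' 0.545 20
python3 - <<'E'
from h import *
s=get_state();print(s['eef_pos'],s['width']);snap('wrist','w2')
E
```

```text
t: 3.0
eef_pos: [0.6285, -0.1871, 0.2247]
ee_rot: [3.142, -0.0, -1.515]
force: [0.0, -0.1, -0.4]
width: 0.0455
gripper_force: 0.0
[ 0.6285055  -0.18711411  0.22472978] 0.04553969447991143
```

View pics/w2.png

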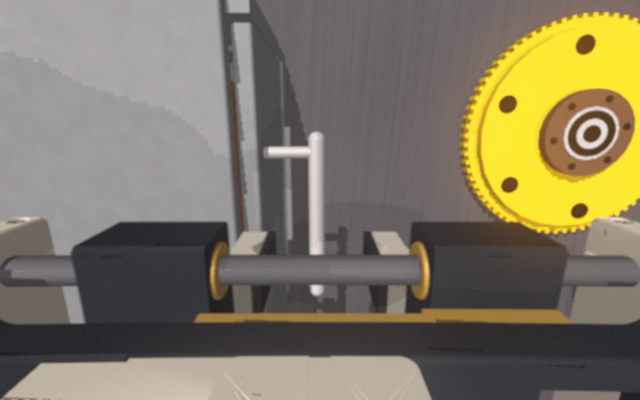

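The bar is now at column 317, centred between the fingers, which are still closing.

```bash
python3 -m handwheel '[{"delta_pos":[0,0,0],"dr":[0,0,0]},{"delta_pos":[0,0,0],"dr":[0,0,0]},{"delta_pos":[0,0,0],"dr":[0,0,0]},{"delta_pos":[0,0,0],"dr":[0,0,0]},{"delta_pos":[0,0,0],"dr":[0,0,0]}]'
python3 - <<'E'
from h import *
s=get_state();print(s['eef_pos'],s['width'],proj('wrist',[*s['eef_pos'][:2],.147]))
for p in [(316.5,140),(317.5,288)]:print(atz('wrist',p,.147))
E
```

```text
t: 3.55
eef_pos: [0.6284, -0.187, 0.2247]
ee_rot: [-3.141, -0.0, -1.515]
force: [-0.3, 0.9, -1.1]
width: 0.0201
gripper_force: 0.0
[ 0.62836805 -0.18700267  0.22465042] 0.020117501990225477 [320.21740838 215.48463602]
[ 0.63388723 -0.23958583  0.147     ]
[ 0.62712073 -0.12973508  0.147     ]
```

```bash
python3 -m handwheel '[{"delta_pos":[0.06,0.06,-0.5],"dr":[0,0,0]},{"delta_pos":[0,0,-0.5],"dr":[0,0,0]},{"delta_pos":[0,0,-0.4],"dr":[0,0,0]},{"delta_pos":[0,0,-0.3],"dr":[0,0,0]},{"delta_pos":[0,0,-0.3],"dr":[0,0,0]},{"delta_pos":[0,0,-0.3],"dr":[0,0,0]},{"delta_pos":[0,0,0],"dr":[0,0,0]}]' 0.545 20
python3 -m handwheel '[{"delta_pos":[0,0,0],"dr":[0,0,0]},{"delta_pos":[0,0,0],"dr":[0,0,0]},{"delta_pos":[0,0,0],"dr":[0,0,0]},{"delta_pos":[0,0,0],"dr":[0,0,0]}]' 1 20
```

```text
t: 4.25
eef_pos: [0.6295, -0.1851, 0.154]
ee_rot: [3.14, 0.0, -1.515]
force: [-0.5, 0.5, -0.4]
width: 0.0196
gripper_force: 0.0
t: 4.65
eef_pos: [0.6304, -0.1853, 0.1561]
ee_rot: [-3.141, -0.0, -1.515]
force: [-0.9, -0.2, 1.2]
width: 0.0099
gripper_force: 20.0
```

Gripped the 10 mm bar. Pulling 150 mm.

```bash
python3 -m handwheel '[{"delta_pos":[-0.3,-0.018,0],"dr":[0,0,0]},{"delta_pos":[-0.5,-0.03,0],"dr":[0,0,0]},{"delta_pos":[-0.6,-0.036,0],"dr":[0,0,0]},{"delta_pos":[-0.7,-0.042,0],"dr":[0,0,0]},{"delta_pos":[-0.7,-0.042,0],"dr":[0,0,0]},{"delta_pos":[-0.7,-0.042,0],"dr":[0,0,0]},{"delta_pos":[-0.7,-0.042,0],"dr":[0,0,0]},{"delta_pos":[-0.5,-0.03,0],"dr":[0,0,0]},{"delta_pos":[-0.3,-0.018,0],"dr":[0,0,0]},{"delta_pos":[0,0,0],"dr":[0,0,0]}]' 1 20
python3 -m handwheel '[{"delta_pos":[0,0,0],"dr":[0,0,0]},{"delta_pos":[0,0,0],"dr":[0,0,0]}]' 0.545 20
```

```text
t: 5.65
eef_pos: [0.4788, -0.194, 0.156]
ee_rot: [3.141, 0.0, -1.515]
force: [-1.4, 4.6, 3.2]
width: 0.0104
gripper_force: 20.0
t: 5.85
eef_pos: [0.4807, -0.1944, 0.1556]
ee_rot: [-3.141, -0.0, -1.514]
force: [0.2, -0.0, -0.6]
width: 0.0186
gripper_force: 0.0
```

```bash
python3 -m handwheel '[{"delta_pos":[0,0,0.5],"dr":[0,0,0]},{"delta_pos":[0,0,1],"dr":[0,0,0]},{"delta_pos":[0,0,1],"dr":[0,0,0]},{"delta_pos":[0.8,0.8,1],"dr":[0,0,0]},{"delta_pos":[0.8,0.8,0.8],"dr":[0,0,0]},{"delta_pos":[0.8,0.8,0],"dr":[0,0,0]},{"delta_pos":[0.8,0.8,0],"dr":[0,0,0]},{"delta_pos":[0,0,0],"dr":[0,0,0]},{"delta_pos":[0,0,0],"dr":[0,0,0]}]' -0.36 20
python3 - <<'E'
from h import *
s=get_state();print(s['eef_pos'],s['width'])
for cam in ['wrist','scene']:
    c=calibration(cam);snap(cam,cam+'3')
    for q,z in [('drift_long',.059),('rack',.115),('drift_mushroom',.059),('drift_stepped',.059),('drawer_handle',.147)]:
        for m in mark_of(cam,q)[:1]:print(cam,q,np.round(m['location']),round(m['conf'],2),np.round(atz(cam,m['location'],z,c),4))
E
```

```text
t: 6.75
eef_pos: [0.5766, -0.0977, 0.2836]
ee_rot: [3.14, -0.0, -1.513]
force: [0.1, -0.2, -0.8]
width: 0.0595
gripper_force: 0.0
[ 0.57664784 -0.09772614  0.28356156] 0.05952844544521944
wrist drift_long [317.  34.] 0.74 [ 0.5881 -0.2467  0.059 ]
wrist drift_mushroom [314.  95.] 0.59 [ 0.5874 -0.1873  0.059 ]
wrist drawer_handle [443.  86.] 0.69 [ 0.4825 -0.1951  0.147 ]
scene drift_long [205. 233.] 0.71 [ 0.5755 -0.2514  0.059 ]
scene rack [228. 223.] 0.71 [ 0.5818 -0.1839  0.115 ]
scene drift_mushroom [234. 235.] 0.51 [ 0.5758 -0.1791  0.059 ]
scene drift_stepped [255. 237.] 0.52 [ 0.5792 -0.1265  0.059 ]
scene drawer_handle [230. 180.] 0.87 [ 0.4768 -0.193   0.147 ]
```

View pics/wrist3.png

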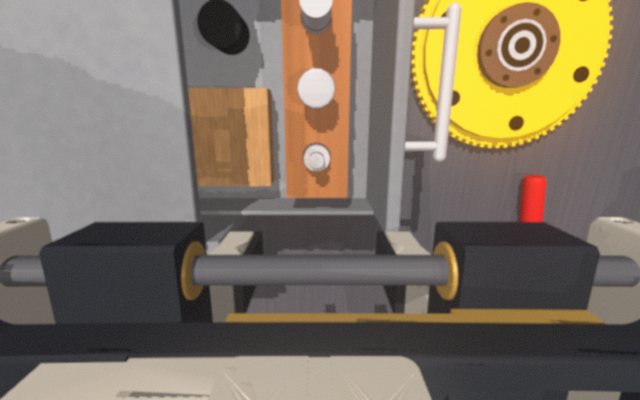

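The wrist view shows the rack with the long plain drift at (316,8), the mushroom head at (316,88) and the stepped one at (316,157). The long drift is therefore in the y = -60 well. I'll move above it and enlarge that view as the confirmation.

```bash
python3 -m handwheel '[{"delta_pos":[0.1,-1,0],"dr":[0,0,0]},{"delta_pos":[0.1,-1,0],"dr":[0,0,0]},{"delta_pos":[0.1,-1,0],"dr":[0,0,0]},{"delta_pos":[0.1,-1,0],"dr":[0,0,0]},{"delta_pos":[0,-0.5,0],"dr":[0,0,0]},{"delta_pos":[0,0,0],"dr":[0,0,0]},{"delta_pos":[0,0,0],"dr":[0,0,0]}]' -0.36 20
python3 - <<'E'
from h import *
s=get_state();print(s['eef_pos'],s['width'])
c=calibration('wrist');f=snap('wrist','w4')
cv2.imwrite('pics/w4c.png',cv2.resize(f[50:300,160:480],(800,600))[...,::-1])
for q in ['drift_long','drift_mushroom']:
    for m in mark_of('wrist',q)[:2]:print(q,np.round(m['location']),round(m['conf'],2),atz('wrist',m['location'],.059,c))
    for m in find_in('wrist',q)[:2]:print('f',np.round(m['location']),round(m['conf'],2))
E
```

```text
t: 8.05
eef_pos: [0.588, -0.2331, 0.2844]
ee_rot: [3.141, 0.0, -1.515]
force: [-0.4, -0.2, -0.1]
width: 0.0596
gripper_force: 0.0
[ 0.58801982 -0.23308889  0.28437501] 0.05959014026479654
drift_long [320. 162.] 0.56 [ 0.58860876 -0.25051909  0.059     ]
f [323. 178.] 0.88
drift_mushroom [319. 215.] 0.95 [ 0.58642104 -0.18683107  0.059     ]
drift_mushroom [321. 164.] 0.16 [ 0.5875522  -0.24805285  0.059     ]
f [323. 241.] 0.78
```

View pics/w4c.png

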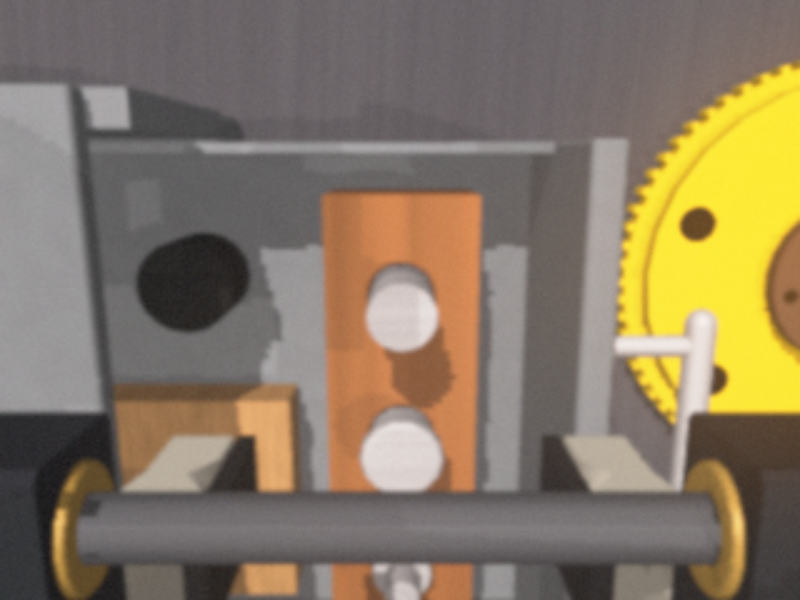

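The crop shows the plain long drift's flat top at (402,314), i.e. px (321,181). The mushroom is below it at (402,457), and the stepped drift is under the crossbar. The plain straight one is the target.

```bash
python3 - <<'E'
from h import *
c=calibration('wrist');s=get_state()
p=atz('wrist',(320.8,180.8),.159,c);q=atz('wrist',(320.8,240.5),.143,c)
print(p,q,(p-s['eef_pos'])/.03)
E
```

```text
[ 0.58860515 -0.24775927  0.159     ] [ 0.58496826 -0.18761418  0.143     ] [ 0.01036147 -0.51507398 -4.1933165 ]
```

```bash
python3 -m handwheel '[{"delta_pos":[0.02,-0.5,-0.3],"dr":[0,0,0]},{"delta_pos":[0,0,-0.7],"dr":[0,0,0]},{"delta_pos":[0,0,-0.8],"dr":[0,0,0]},{"delta_pos":[0,0,-0.8],"dr":[0,0,0]},{"delta_pos":[0,0,-0.7],"dr":[0,0,0]},{"delta_pos":[0,0,-0.5],"dr":[0,0,0]},{"delta_pos":[0,0,-0.4],"dr":[0,0,0]},{"delta_pos":[0,0,-0.25],"dr":[0,0,0]},{"delta_pos":[0,0,0],"dr":[0,0,0]},{"delta_pos":[0,0,0],"dr":[0,0,0]}]' -0.136 30
python3 -m handwheel '[{"delta_pos":[0,0,0],"dr":[0,0,0]},{"delta_pos":[0,0,0],"dr":[0,0,0]},{"delta_pos":[0,0,0],"dr":[0,0,0]},{"delta_pos":[0,0,0],"dr":[0,0,0]},{"delta_pos":[0,0,0],"dr":[0,0,0]}]' 1 30
```

```text
t: 9.3
eef_pos: [0.5891, -0.2484, 0.1516]
ee_rot: [-3.141, -0.0, -1.514]
force: [-1.1, 0.1, 0.4]
width: 0.0501
gripper_force: 0.0
t: 9.8
eef_pos: [0.5887, -0.2483, 0.1514]
ee_rot: [-3.142, -0.0, -1.514]
force: [-1.9, 0.0, 2.5]
width: 0.0235
gripper_force: 30.0
```

```bash
python3 -m handwheel '[{"delta_pos":[0,0,0.3],"dr":[0,0,0]},{"delta_pos":[0,0,0.4],"dr":[0,0,0]},{"delta_pos":[0,0,0.5],"dr":[0,0,0]},{"delta_pos":[0,0,0.6],"dr":[0,0,0]},{"delta_pos":[0,0,0.6],"dr":[0,0,0]},{"delta_pos":[0,0,0.7],"dr":[0,0,0]},{"delta_pos":[0,0,0.7],"dr":[0,0,0]},{"delta_pos":[0,0,0.7],"dr":[0,0,0]},{"delta_pos":[0,0,0.5],"dr":[0,0,0]},{"delta_pos":[0,0,0],"dr":[0,0,0]}]' 1 30
```

```text
t: 10.8
eef_pos: [0.5897, -0.2485, 0.3045]
ee_rot: [-3.137, -0.001, -1.514]
force: [0.9, 0.0, -2.3]
width: 0.0233
gripper_force: 30.0
```

```bash
python3 -m handwheel '[{"delta_pos":[-0.18,0.5,0],"dr":[0,0,0]},{"delta_pos":[-0.18,1,0],"dr":[0,0,0]},{"delta_pos":[-0.18,1,0],"dr":[0,0,0]},{"delta_pos":[-0.18,1,0],"dr":[0,0,0]},{"delta_pos":[-0.18,1,0],"dr":[0,0,0]},{"delta_pos":[-0.18,1,0],"dr":[0,0,0]},{"delta_pos":[-0.18,1,0],"dr":[0,0,0]},{"delta_pos":[-0.18,1,0],"dr":[0,0,0]},{"delta_pos":[-0.18,1,0],"dr":[0,0,0]},{"delta_pos":[-0.18,1,0],"dr":[0,0,0]}]'
python3 -m handwheel '[{"delta_pos":[-0.18,1,0],"dr":[0,0,0]},{"delta_pos":[-0.18,1,0],"dr":[0,0,0]},{"delta_pos":[-0.18,1,0],"dr":[0,0,0]},{"delta_pos":[-0.18,1,0],"dr":[0,0,0]},{"delta_pos":[-0.18,1,0],"dr":[0,0,0]},{"delta_pos":[-0.18,1,0],"dr":[0,0,0]},{"delta_pos":[-0.18,1,0],"dr":[0,0,0]},{"delta_pos":[-0.18,1,0],"dr":[0,0,0]},{"delta_pos":[-0.18,1,0],"dr":[0,0,0]},{"delta_pos":[-0.18,0.5,0],"dr":[0,0,0]}]'
python3 -m handwheel '[{"delta_pos":[0,0,0],"dr":[0,0,0]},{"delta_pos":[0,0,0],"dr":[0,0,0]},{"delta_pos":[0,0,0],"dr":[0,0,0]}]'
python3 - <<'E'
from h import *
s=get_state();print(s['eef_pos'],s['width'])
c=calibration('wrist');f=snap('wrist','w5')
for m in mark_of('wrist','bearing')[:3]:print(np.round(m['location'],1),round(m['conf'],2),atz('wrist',m['location'],.036,c))
E
```

```text
t: 11.8
eef_pos: [0.5333, 0.0383, 0.3001]
ee_rot: [3.14, 0.0, -1.514]
force: [0.5, 0.1, -2.9]
width: 0.0231
gripper_force: 30.0
t: 12.8
eef_pos: [0.4794, 0.3237, 0.2997]
ee_rot: [3.14, -0.001, -1.513]
force: [0.0, -0.3, -3.0]
width: 0.0235
gripper_force: 30.0
t: 13.1
eef_pos: [0.4806, 0.321, 0.3009]
ee_rot: [3.141, -0.0, -1.515]
force: [0.4, -0.1, -3.0]
width: 0.0231
gripper_force: 30.0
[0.48058642 0.3210092  0.30086346] 0.023135416620686675
[559.1 170.1] 0.59 [0.17974933 0.30283825 0.036     ]
[277.4 162. ] 0.16 [0.53464684 0.31207606 0.036     ]
```

View pics/w5.png

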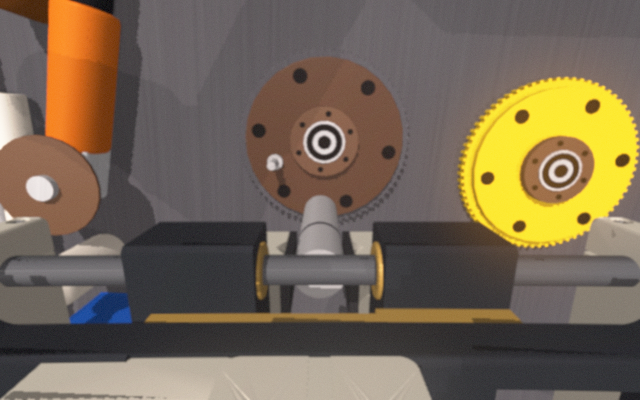

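The brown flywheel's bearing is at (324,142), clear of the held drift, whose foot edge is near (320,200). The bolt is at (274,162).

```bash
python3 - <<'E'
from h import *
c=calibration('wrist');s=get_state();e=s['eef_pos']
p=atz('wrist',(324,142),.036,c);print(p,(p-e)/.03, proj('wrist',e-[0,0,.092],c), proj('wrist',e-[0,.012,.092],c))
E
```

```text
[0.47767674 0.28392376 0.036     ] [-0.10682924 -1.23451788 -8.83817184] [320.12492431 209.75382297] [321.03796813 194.3010648 ]
```

```bash
python3 -m handwheel '[{"delta_pos":[-0.1,-0.6,0],"dr":[0,0,0]},{"delta_pos":[0,-0.6,-0.3],"dr":[0,0,0]},{"delta_pos":[0,0,-0.7],"dr":[0,0,0]},{"delta_pos":[0,0,-0.8],"dr":[0,0,0]},{"delta_pos":[0,0,-0.8],"dr":[0,0,0]},{"delta_pos":[0,0,-0.8],"dr":[0,0,0]},{"delta_pos":[0,0,-0.7],"dr":[0,0,0]},{"delta_pos":[0,0,-0.6],"dr":[0,0,0]},{"delta_pos":[0,0,-0.4],"dr":[0,0,0]},{"delta_pos":[0,0,0],"dr":[0,0,0]}]'
python3 -m handwheel '[{"delta_pos":[0,0,0],"dr":[0,0,0]},{"delta_pos":[0,0,0],"dr":[0,0,0]}]'
python3 - <<'E'
from h import *
s=get_state();e=s['eef_pos'];print(e)
a=snap('scene','s6');b=snap('side','d6');w=snap('wrist','w6')
for c in ['scene','side','wrist']:
    print(c,proj(c,e-[0,0,.092]),proj(c,[.4775,.285,.036]))
    for q in ['bearing','drift_long']:print(q,[(np.round(m['location'],1),round(m['conf'],2)) for m in mark_of(c,q)[:3]])
k=lambda f,x,y,X=64,Y=48:cv2.resize(f[y:y+2*Y,x:x+2*X],(400,300),interpolation=2)
v=np.vstack([np.hstack([k(a,360,160),k(b,170,180)]),np.hstack([k(w,200,60,120,90),k(w,260,150)])])
cv2.imwrite('pics/v6.png',v[...,::-1])
E
```

```text
t: 14.2
eef_pos: [0.4772, 0.2844, 0.1467]
ee_rot: [3.14, -0.002, -1.516]
force: [0.7, -1.0, -2.9]
width: 0.0233
gripper_force: 30.0
t: 14.4
eef_pos: [0.4784, 0.2862, 0.1492]
ee_rot: [-3.14, 0.001, -1.514]
force: [0.3, 0.3, -2.8]
width: 0.0229
gripper_force: 30.0
[0.47837178 0.2861713  0.14924562]
scene [423.89127811 211.95805377] [422.25085192 216.74716326]
bearing [(array([424.2, 133.1]), 0.96), (array([222.6, 176.7]), 0.92), (array([423.6, 214.9]), 0.57)]
drift_long [(array([423.9, 208.6]), 0.41), (array([438. , 242.4]), 0.41)]
side [233.47255296 226.64280396] [234.68691788 232.5822893 ]
bearing [(array([204.8, 305.6]), 0.65), (array([426.5, 255.2]), 0.55)]
drift_long []
wrist [319.42414587 210.31893841] [320.56813291 201.544605  ]
bearing [(array([319. , 202.5]), 0.88)]
drift_long [(array([322.3, 211. ]), 0.94)]
```

View pics/v6.png

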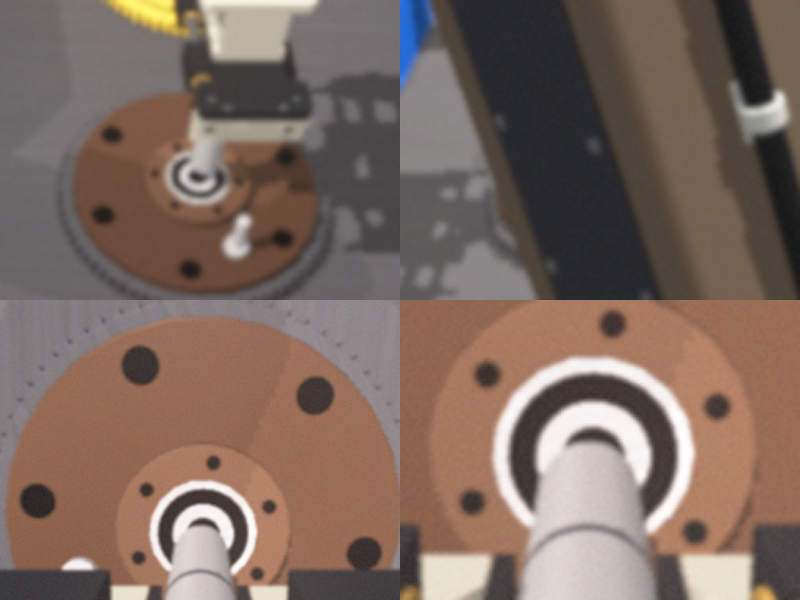

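Hover view: the wrist crops show the drift centred over the bearing to within about 2-3 mm, and the bolt is untouched. I'll make a small y correction and lower slowly.

```bash
python3 -m handwheel '[{"delta_pos":[-0.02,-0.07,-0.1],"dr":[0,0,0]},{"delta_pos":[0,0,-0.15],"dr":[0,0,0]},{"delta_pos":[0,0,-0.15],"dr":[0,0,0]},{"delta_pos":[0,0,-0.1],"dr":[0,0,0]},{"delta_pos":[0,0,0],"dr":[0,0,0]},{"delta_pos":[0,0,0],"dr":[0,0,0]}]'
python3 -m handwheel '[{"delta_pos":[0,0,-0.05],"dr":[0,0,0]},{"delta_pos":[0,0,-0.05],"dr":[0,0,0]},{"delta_pos":[0,0,0],"dr":[0,0,0]}]'
```

```text
t: 15.45
eef_pos: [0.4772, 0.2837, 0.1329]
ee_rot: [3.141, -0.0, -1.514]
force: [0.5, 0.3, -2.7]
width: 0.0236
gripper_force: 30.0
t: 15.75
eef_pos: [0.4771, 0.2836, 0.1299]
ee_rot: [3.141, -0.0, -1.515]
force: [0.1, 0.5, -3.3]
width: 0.0232
gripper_force: 30.0
```

```bash
python3 -m handwheel '[{"delta_pos":[0,0,-0.04],"dr":[0,0,0]},{"delta_pos":[0,0,0],"dr":[0,0,0]}]';python3 -m handwheel '[{"delta_pos":[0,0,-0.03],"dr":[0,0,0]},{"delta_pos":[0,0,0],"dr":[0,0,0]}]'
```

```text
t: 15.95
eef_pos: [0.4771, 0.2837, 0.1287]
ee_rot: [3.141, -0.0, -1.515]
force: [-0.7, 0.3, -3.1]
width: 0.0235
gripper_force: 30.0
t: 16.15
eef_pos: [0.4773, 0.2838, 0.1284]
ee_rot: [-3.141, 0.0, -1.514]
force: [-1.2, -0.4, 1.1]
width: 0.0231
gripper_force: 30.0
```

Contact felt (force z went from -3 to +1). Releasing.

```bash
python3 -m handwheel '[{"delta_pos":[0,0,-0.02],"dr":[0,0,0]},{"delta_pos":[0,0,0],"dr":[0,0,0]},{"delta_pos":[0,0,0],"dr":[0,0,0]},{"delta_pos":[0,0,0],"dr":[0,0,0]},{"delta_pos":[0,0,0],"dr":[0,0,0]}]' -0.2 30
python3 -m handwheel '[{"delta_pos":[0,0,0.3],"dr":[0,0,0]},{"delta_pos":[0,0,0.7],"dr":[0,0,0]},{"delta_pos":[0,0,1],"dr":[0,0,0]},{"delta_pos":[0,0,1],"dr":[0,0,0]},{"delta_pos":[0,0,1],"dr":[0,0,0]},{"delta_pos":[0,0,0.5],"dr":[0,0,0]},{"delta_pos":[0,0.3,0],"dr":[0,0,0]},{"delta_pos":[0,0,0],"dr":[0,0,0]},{"delta_pos":[0,0,0],"dr":[0,0,0]}]' 
python3 - <<'E'
from h import *
s=get_state();e=s['eef_pos'];print(e)
for cam in ['wrist','scene']:
    c=calibration(cam);snap(cam,cam+'7')
    for q in ['drift_long','bearing']:
        print(cam,q,[(np.round(m['location'],1),round(m['conf'],2),np.round(atz(cam,m['location'],.036,c),4)) for m in mark_of(cam,q)[:3]])
E
```

```text
t: 16.65
eef_pos: [0.4772, 0.2838, 0.1274]
ee_rot: [-3.142, 0.0, -1.514]
force: [-0.4, -0.1, -0.3]
width: 0.0515
gripper_force: 0.0
t: 17.55
eef_pos: [0.4767, 0.2926, 0.2615]
ee_rot: [3.14, -0.001, -1.514]
force: [-0.0, 0.0, 0.2]
width: 0.0523
gripper_force: 0.0
[0.4766935  0.29256886 0.26149009]
wrist drift_long [(array([321.5, 169.6]), 0.87, array([0.475 , 0.2836, 0.036 ]))]
wrist bearing [(array([576. , 201.7]), 0.9, array([0.1769, 0.3049, 0.036 ])), (array([319.6, 171.6]), 0.81, array([0.477 , 0.2861, 0.036 ]))]
scene drift_long [(array([422.7, 214.2]), 0.66, array([0.4692, 0.2866, 0.036 ])), (array([255.5, 237. ]), 0.45, array([ 0.5632, -0.1309,  0.036 ]))]
scene bearing [(array([422.5, 217.7]), 0.86, array([0.4805, 0.2855, 0.036 ])), (array([425.6, 132.1]), 0.75, array([0.1622, 0.314 , 0.036 ])), (array([223.6, 173.6]), 0.55, array([ 0.3575, -0.2528,  0.036 ]))]
```

Both networks put the drift within about 3 mm of the bearing centre. Next I'll push the drawer shut with closed fingers in front of the handle.

```bash
python3 -m handwheel '[{"delta_pos":[0,-0.5,0.2],"dr":[0,0,0]},{"delta_pos":[-0.1,-1,0],"dr":[0,0,0]},{"delta_pos":[-0.1,-1,0],"dr":[0,0,0]},{"delta_pos":[-0.1,-1,0],"dr":[0,0,0]},{"delta_pos":[-0.1,-1,0],"dr":[0,0,0]},{"delta_pos":[-0.1,-1,0],"dr":[0,0,0]},{"delta_pos":[-0.1,-1,0],"dr":[0,0,0]},{"delta_pos":[-0.1,-1,0],"dr":[0,0,0]},{"delta_pos":[-0.1,-1,0],"dr":[0,0,0]},{"delta_pos":[-0.1,-1,0],"dr":[0,0,0]}]' 1 20
python3 -m handwheel '[{"delta_pos":[-0.1,-1,0],"dr":[0,0,0]},{"delta_pos":[-0.1,-1,0],"dr":[0,0,0]},{"delta_pos":[-0.1,-1,0],"dr":[0,0,0]},{"delta_pos":[-0.1,-1,0],"dr":[0,0,0]},{"delta_pos":[-0.1,-1,0],"dr":[0,0,0]},{"delta_pos":[-0.2,-1,0],"dr":[0,0,0]},{"delta_pos":[-0.2,-0.7,0],"dr":[0,0,0]},{"delta_pos":[0,0,0],"dr":[0,0,0]},{"delta_pos":[0,0,0],"dr":[0,0,0]}]'
python3 - <<'E'
from h import *
s=get_state();print(s['eef_pos'],s['width'])
c=calibration('wrist');snap('wrist','w8');print([(m,atz('wrist',m['location'],.147,c)) for m in mark_of('wrist','drawer_handle')[:2]])
E
```

```text
t: 18.85
eef_pos: [0.4496, 0.006, 0.2688]
ee_rot: [-3.141, 0.0, -1.515]
force: [-0.6, -0.1, -0.2]
width: 0.0002
gripper_force: 0.0
t: 19.75
eef_pos: [0.4226, -0.194, 0.2686]
ee_rot: [-3.141, 0.0, -1.516]
force: [-0.0, -0.4, -1.2]
width: 0.0007
gripper_force: 0.0
[ 0.42259832 -0.19395805  0.26858076] 0.0006615169223211937
[({'location': [249.7, 199.5], 'conf': 0.76}, array([ 0.48175735, -0.19094001,  0.147     ]))]
```

```bash
python3 -m handwheel '[{"delta_pos":[0,0,-0.6],"dr":[0,0,0]},{"delta_pos":[0,0,-0.8],"dr":[0,0,0]},{"delta_pos":[0,0,-0.8],"dr":[0,0,0]},{"delta_pos":[0,0,-0.8],"dr":[0,0,0]},{"delta_pos":[0,0,-0.5],"dr":[0,0,0]},{"delta_pos":[0,0,-0.25],"dr":[0,0,0]},{"delta_pos":[0.3,0,0],"dr":[0,0,0]},{"delta_pos":[0.4,0,0],"dr":[0,0,0]},{"delta_pos":[0.2,0,0],"dr":[0,0,0]},{"delta_pos":[0.2,0,0],"dr":[0,0,0]}]' 1 20
python3 -m handwheel '[{"delta_pos":[0.5,0.04,0],"dr":[0,0,0]},{"delta_pos":[0.6,0.04,0],"dr":[0,0,0]},{"delta_pos":[0.6,0.04,0],"dr":[0,0,0]},{"delta_pos":[0.6,0.04,0],"dr":[0,0,0]},{"delta_pos":[0.6,0.04,0],"dr":[0,0,0]},{"delta_pos":[0.6,0.04,0],"dr":[0,0,0]},{"delta_pos":[0.5,0.04,0],"dr":[0,0,0]},{"delta_pos":[0.4,0.03,0],"dr":[0,0,0]},{"delta_pos":[0,0,0],"dr":[0,0,0]},{"delta_pos":[0,0,0],"dr":[0,0,0]}]'
```

```text
t: 20.85
eef_pos: [0.4576, -0.1932, 0.1565]
ee_rot: [-3.14, -0.0, -1.514]
force: [-0.4, 0.6, -1.0]
width: 0.0005
gripper_force: 0.0
t: 21.85
eef_pos: [0.5882, -0.1838, 0.1557]
ee_rot: [3.142, 0.0, -1.515]
force: [-0.4, -0.3, -0.8]
width: 0.0005
gripper_force: 0.0
```

```bash
python3 -m handwheel '[{"delta_pos":[0.2,0.01,0],"dr":[0,0,0]},{"delta_pos":[0.15,0.01,0],"dr":[0,0,0]},{"delta_pos":[0.1,0,0],"dr":[0,0,0]},{"delta_pos":[0,0,0],"dr":[0,0,0]}]'
python3 -m handwheel '[{"delta_pos":[0.07,0,0],"dr":[0,0,0]},{"delta_pos":[0,0,0],"dr":[0,0,0]}]'
python3 -m handwheel '[{"delta_pos":[0.05,0,0],"dr":[0,0,0]},{"delta_pos":[0,0,0],"dr":[0,0,0]}]'
```

```text
t: 22.25
eef_pos: [0.6022, -0.1833, 0.1559]
ee_rot: [-3.141, -0.0, -1.514]
force: [-0.7, -0.0, -0.3]
width: 0.0004
gripper_force: 0.0
t: 22.45
eef_pos: [0.604, -0.1834, 0.1558]
ee_rot: [-3.141, -0.0, -1.514]
force: [-0.0, -0.8, 0.6]
width: 0.0004
gripper_force: 0.1
t: 22.65
eef_pos: [0.6053, -0.1834, 0.1558]
ee_rot: [3.142, 0.0, -1.515]
force: [-0.9, 1.2, 0.2]
width: 0.0004
gripper_force: 0.4
```

```bash
for i in 1 ; do python3 -m handwheel '[{"delta_pos":[0.07,0,0],"dr":[0,0,0]},{"delta_pos":[0,0,0],"dr":[0,0,0]}]'; python3 -m handwheel '[{"delta_pos":[0.07,0,0],"dr":[0,0,0]},{"delta_pos":[0,0,0],"dr":[0,0,0]}]'; done
python3 - <<'E'
from h import *
c=calibration('wrist');f=snap('wrist','w9');print([(m,atz('wrist',m['location'],.147,c)) for m in mark_of('wrist','drawer_handle')[:2]])
g=snap('scene','s9');print([(m,atz('scene',m['location'],.147)) for m in mark_of('scene','drawer_handle')[:1]])
E
```

```text
t: 22.85
eef_pos: [0.6077, -0.1834, 0.1558]
ee_rot: [-3.141, -0.0, -1.515]
force: [0.3, 0.4, -0.1]
width: 0.0003
gripper_force: 0.2
t: 23.05
eef_pos: [0.6089, -0.1834, 0.1557]
ee_rot: [3.14, 0.0, -1.515]
force: [-3.9, 0.9, 2.2]
width: 0.0004
gripper_force: 2.1
[]
[({'location': [221.1, 232.8], 'conf': 0.67}, array([ 0.63202446, -0.18436483,  0.147     ]))]
```

```bash
python3 -m handwheel '[{"delta_pos":[0.05,0,0],"dr":[0,0,0]},{"delta_pos":[0,0,0],"dr":[0,0,0]}]'; python3 -m handwheel '[{"delta_pos":[0.05,0,0],"dr":[0,0,0]},{"delta_pos":[0,0,0],"dr":[0,0,0]}]'
```

```text
t: 23.45
eef_pos: [0.609, -0.1834, 0.1557]
ee_rot: [3.138, 0.0, -1.515]
force: [-9.9, 1.3, 5.3]
width: 0.0006
gripper_force: 4.9
t: 23.65
eef_pos: [0.6091, -0.1834, 0.1556]
ee_rot: [3.135, 0.001, -1.515]
force: [-15.6, 3.3, 9.5]
width: 0.0004
gripper_force: 7.3
```

The drawer is against its stop: force is rising and the tool no longer moves. Backing off, rising and taking a last look.

```bash
python3 -m handwheel '[{"delta_pos":[-0.3,0,0],"dr":[0,0,0]},{"delta_pos":[-0.7,0,0],"dr":[0,0,0]},{"delta_pos":[-0.5,0,0.5],"dr":[0,0,0]},{"delta_pos":[0,0,1],"dr":[0,0,0]},{"delta_pos":[0,0,1],"dr":[0,0,0]},{"delta_pos":[0,-1,1],"dr":[0,0,0]},{"delta_pos":[0,-1,0],"dr":[0,0,0]},{"delta_pos":[0,0,0],"dr":[0,0,0]},{"delta_pos":[0,0,0],"dr":[0,0,0]}]'
python3 - <<'E'
from h import *
g=snap('scene','s10');print([(m,atz('scene',m['location'],.147)) for m in mark_of('scene','drawer_handle')[:1]])
cv2.imwrite('pics/s10c.png',cv2.resize(g[160:310,130:480],(800,343),interpolation=2)[...,::-1])
E
```

```text
t: 24.55
eef_pos: [0.5678, -0.2439, 0.2609]
ee_rot: [-3.14, -0.0, -1.516]
force: [-0.8, 0.0, 0.9]
width: 0.0008
gripper_force: 0.0
[({'location': [222.1, 232.7], 'conf': 0.94}, array([ 0.63161535, -0.18215239,  0.147     ]))]
```

View pics/s10c.png

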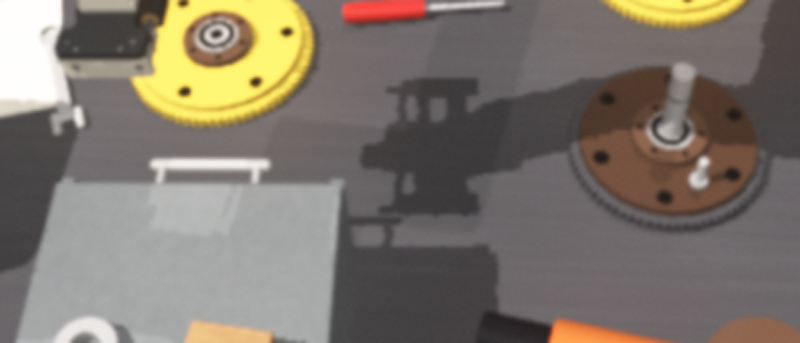

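The crop shows the drawer shut with its handle at (210,165). The drift stands upright on the bearing at (670,130), the bolt stands at (700,175), and the robot is clear.

```bash
python3 -c "
from station import job_done
print(job_done())"
```

```text
the job is handed in; nothing more can be done
None
```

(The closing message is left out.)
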